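# Load the large pendulum bob onto the marking nest's sensing pin

### The arm

A 6-joint arm with a two-finger parallel gripper is mounted at the origin on the work surface. World frame = base frame: x ahead of the robot, y to its left, z up, the work surface at z = 0. Lengths are in m, angles in rad, forces in N, time in s.
With the tool pointing down it reaches from about 0.425 to 0.95 m from the base axis. Payload 14.7 kg.
Tool frame: the origin (TCP) lies midway between the tips of the shut fingers; the grasp point (between the pads) lies 19 mm behind it; y points along the fingers, x is the direction in which the jaws open and shut, and the axes are right-handed (so a half turn about y gives the same grasp; the last joint's range is limited). The gripper opens to 85 mm and grips with 20 to 120 N. Pads are 22 mm wide; open, the fingers measure 114 mm over their backs; the gripper's body (76 mm by 85 mm) begins 54 mm behind the grasp point. The pads swing forward as they close: fully open they stand 13 mm farther back than shut.
Start: joints at [-1.209, 0.48, 1.596, -0, 1.065, -0.047], TCP at [0.258, -0.596, 0.231] pointing down, gripper open.
Joint ranges: [-2.75, 2.75], [-0.82, 2.05], [0.23, 2.67], [-1.56, 4.7], [0.09, 2.69], [-2.92, 2.92]. Speed limits (rad/s): [1.89, 1.89, 2.39, 3.01, 3.01, 3.01].

### API

Orientations are given as a unit quaternion [w, x, y, z].
In Python, from workcell import manip gives the robot as it stands.
- The arm moves only by the tool jog_arm, never from a script. Its arguments are lists of equal length, an entry for each row: "hand": the opening, from 0 (shut) to 1 (fully open); "translation": the shift along the tool's x, y, z in units of 25 mm (1.0 is 25 mm), a list of three; "rotation": the turn, a rotation vector about the tool's x, y, z in units of 10 degrees (1.0 is 10 degrees), a list of three. In form: {"hand": [hand, ...], "translation": [[dx, dy, dz], ...], "rotation": [[ax, ay, az], ...]}. A call has 1 to 8 rows; each row is the pose to reach, as a shift and turn from the pose commanded when the call began, along the tool's axes at that moment; what a row does not reach only later rows make up. A row lasts 1/8 s, in which the tool goes at most 62.5 mm and 10.7 degrees, less where a joint would pass 70% of its speed; a pose out of reach is approached as far as the arm can. A call with a gripper value outside its range is refused whole. The fingers move at their own pace and stop on an object; "force" is the grip in N (left out, the last holds). Time passes only in rows, so rows that repeat a pose let the fingers close. It gives the time, the measured TCP pose, the force and the opening at its end, in the units of the state.
- manip.get_obs(): the state, without advancing time (a new reading comes with each control period).
- manip.snapshot(name): name is "side" or "top"; returns a dict with "pixels" (400x640x3 uint8, red, green, blue), "z_map" (400x640 float32, m along the optical axis (not along the pixel's ray), 0 where there is no reading), "mtx" (3x3 intrinsics, pixels), "k1" (the pictures are not rectified: a ray, as slopes to the right and down, at radius r is drawn at 1 + k1 r^2 times it, then the intrinsics apply), "xyz" and "orientation" of the camera in the world. Camera axes: x right, y up, looking along -z (the intrinsics and any distortion apply to the point x, -y, -z); pixel columns grow to the right and rows downward; lengths in m; the calibration is good to about 2 mm. A picture is of the moment at which its call begins.
- manip.close_job(): hands the job in, once; it reports no verdict.
The state is a dict: "clock": time; "joint_positions": joint angles; "qd": joint speeds; "tau": joint torques, N m; "tcp_pos": TCP position; "eef_rot": TCP orientation; "ft_force": force on the tool from outside, world axes, zero at the start; "moment": the same for the moment, N m; "width": opening from 0.0 (shut) to 1.0 (fully open).
Only numpy, scipy, OpenCV 4.12 (cv2) and the standard library are available. Lean on these libraries where they do the work, as an engineer would, in place of code of your own. Each camera call takes 0.05 s, during which the arm holds its last target.

### The job

Load the larger of the two walnut pendulum bobs into the square marking nest: set it down flat inside the rim so that its own weight keeps the sensing pin in the middle pressed in, and let go. Set it down rather than dropping it, and leave the smaller bob where it is.

Things in the scene. Friction and masses are not known exactly. Their poses are not given: they have to be found in the camera images.
- large_bob: The larger walnut pendulum bob, a loose dark wood disc with a brass core lying flat on the bench: 58 mm diameter, 28 mm thick, straight sides with 3 mm chamfers at both faces, a small brass spot in the middle of the top. About 0.24 to 0.39 kg. Origin at the centre of its underside, z up. Round, so it can be gripped across at any yaw.
- small_bob: The smaller bob, same look: 40 mm diameter, 28 mm thick, 0.16 kg; it stays on the bench. Origin at the centre of its underside. Bobs and nest lie in a row from left to right, in any order, at least 15 cm apart centre to centre. A bowl, a tin and a steel crutch, all under 60 mm high, are fixed on the bench farther out from the robot, clear of the work.
- nest: The marking nest, fixed to the bench: a black square block, 106 x 106 mm, with a shallow square pocket 86 x 86 mm inside. Pocket floor 15 mm above the bench; aluminium rim 10 mm wide and 5 mm high all round (rim top 20 mm above the bench). The sensing pin stands in the middle. Origin at the centre of the block's underside, on the bench; x, y along its sides, z up.
- pin (a joint): The spring-loaded steel sensing pin, 10 mm diameter, upright in the centre of the nest's pocket. 0 = free, its tip 7 mm above the pocket floor (22 mm above the bench); grows in m as it is pressed down; 0.007 = flush with the floor. It takes 0.3 N to start and 1 N to go flush, so a bob's weight alone presses it fully.
Mind the look-alikes: they are no part of the job. What is shaped like the large_bob but purple or red is not meant. Several things have the shape of the nest; the one meant has the colours described above.

How it is judged:
By the outcome, as a careful person would: the job done as asked, in the order asked, and still so for the second after the job is handed in, with the robot touching nothing.
It also fails if it takes over 40 s, if anything falls off the work surface, if the arm or the gripper's body presses on something with over 40 N, if the wrist force passes 120 N, or if a joint passes its speed limit or range.

## Working session

There is one attempt and no reset: what is moved stays moved. The work goes in short steps, Python scripts to look and compute and a tool call to move; the robot and the scene stay as the last step left them, time stands still between calls to the robot, and variables do not carry over. Pictures are saved under pics/ and viewed, and the job is handed in when it is done.

Besides the shell and the picture viewer there is one more tool, called after "Call:" as name(argument=value, ...), one argument or row to a line, values as JSON. jog_arm: Moves the arm, as the interface text tells. Its arguments: {"type":"object","properties":{"hand":{"type":"array"},"translation":{"type":"array"},"rotation":{"type":"array"},"force":{"type":"number"}},"required":["hand","translation","rotation"]}

```bash
mkdir -p pics; ls; python3 - <<'E'
from workcell import manip
import cv2,numpy as np,pickle
o=manip.get_obs(); print(o)
for n in("top","side"):
    s=manip.snapshot(n); pickle.dump(s,open(n+"0.pkl","wb"))
    cv2.imwrite(f"pics/{n}0.png",s["pixels"][...,::-1]); print(n,s["mtx"],s["k1"],s["xyz"],s["orientation"])
E
```

```text
pics
{'clock': 0.0, 'joint_positions': array([-1.20857671e+00,  4.80818500e-01,  1.59683826e+00, -2.76306747e-05,
        1.06510749e+00, -4.66158712e-02]), 'qd': array([ 0.00161409, -0.00036337,  0.00181661, -0.00102878, -0.00065224,
        0.00149486]), 'tau': array([ 2.25152959e-03, -9.50613570e+01, -4.30181587e+01, -4.34349568e-05,
        1.18795884e-02,  1.50537971e-06]), 'tcp_pos': array([ 0.25826346, -0.59606036,  0.23069432]), 'eef_rot': array([ 0.59132702, -0.59085439,  0.38842742, -0.38774681]), 'ft_force': array([ 0.36198731, -0.1485899 ,  0.0520525 ]), 'moment': array([-0.06067688,  0.02063787,  0.01846801]), 'width': 1.0033841991323929}
top [[362.24439578   0.         318.44369319]
 [  0.         362.24439578 195.01701113]
 [  0.           0.           1.        ]] -0.0021126458603203295 [0.41487373 0.00658555 0.68929975] [ 0.79840376  0.08442651 -0.06529311 -0.5925879 ]
side [[387.34813433   0.         323.46795145]
 [  0.         387.34813433 202.76912111]
 [  0.           0.           1.        ]] -0.02885812921401727 [ 0.4150476  -0.65430005  0.61837771] [ 0.89681729  0.43156025 -0.03728879 -0.08991135]
```

View pics/top0.png

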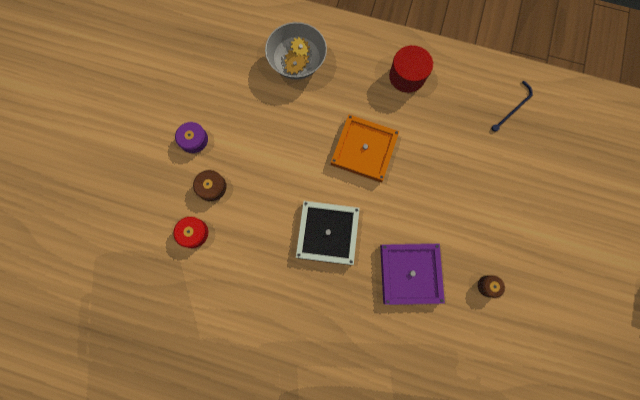

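View pics/side0.png

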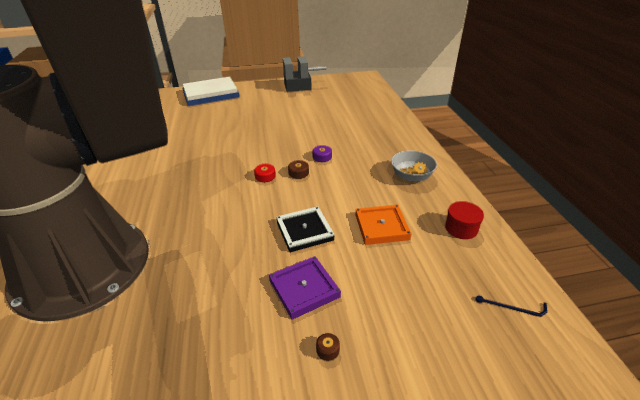

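Top view: the dark wood discs are the large bob candidate at (209,185) and the smaller one at (491,287). The look-alike discs are purple at (191,137) and red at (190,232). The black nest with the light rim is at (328,233); the look-alike nests are orange (365,148) and purple (412,274). In the side view the large bob is at (299,170), the black nest at (305,229) and the small bob at (328,346). By the description I choose the brown disc at (209,185) and the black nest at (328,233).

```bash
cat > h.py <<'E'
import numpy as np,cv2,pickle
from scipy.spatial.transform import Rotation as R
def rot(q): return R.from_quat([q[1],q[2],q[3],q[0]])
def rays(s,px):
    px=np.array(px,float).reshape(-1,1,2)
    n=cv2.undistortPoints(px,s["mtx"],np.array([s["k1"],0,0,0.]))[:,0]
    d=np.c_[n[:,0],-n[:,1],-np.ones(len(n))]
    return np.array(s["xyz"]),rot(s["orientation"]).apply(d)
def onplane(s,px,z):
    o,d=rays(s,px); return o+d*((z-o[2])/d[:,2])[:,None]
def tri(s1,p1,s2,p2):
    o1,d1=rays(s1,[p1]);o2,d2=rays(s2,[p2]);d1=d1[0]/np.linalg.norm(d1);d2=d2[0]/np.linalg.norm(d2)
    t=np.linalg.lstsq(np.c_[d1,-d2],o2-o1,rcond=None)[0]
    a=o1+d1*t[0];b=o2+d2*t[1]; return (a+b)/2,np.linalg.norm(a-b)
def depthpt(s,px):
    o,d=rays(s,[px]);z=s["z_map"][int(round(px[1])),int(round(px[0]))]; return o+d[0]*z
def blob(mask,seed,rad):
    m=np.zeros(mask.shape,np.uint8); cv2.circle(m,seed,rad,1,-1); m=m*mask.astype(np.uint8)
    n,l,st,c=cv2.connectedComponentsWithStats(m); 
    i=1+np.argmax(st[1:,4]); return c[i],st[i,4],(l==i).astype(np.uint8)
E
python3 - <<'E'
from h import *
T=pickle.load(open("top0.pkl","rb"));S=pickle.load(open("side0.pkl","rb"))
def spot(s,seed,rad):
    hsv=cv2.cvtColor(s["pixels"],cv2.COLOR_RGB2HSV)
    m=(hsv[...,2]>120)&(hsv[...,0]<40)&(hsv[...,1]>60)
    return blob(m,seed,rad)
for n,a,ra,b,rb in(("large",(208,184),9,(298,167),5),("small",(494,287),7,(328,343),7)):
    c1,n1,_=spot(T,a,ra);c2,n2,_=spot(S,b,rb)
    print(n,c1,n1,c2,n2,tri(T,c1,S,c2),depthpt(T,c1),depthpt(S,c2),onplane(T,[c1],.028),onplane(S,[c2],.028))
# nest rim: bright
cs={}
for n,s,seed,r in(("top",T,(328,233),50),("side",S,(305,229),33)):
    hsv=cv2.cvtColor(s["pixels"],cv2.COLOR_RGB2HSV)
    m=(hsv[...,2]>140)&(hsv[...,1]<70)
    c,k,bl=blob(m,seed,r)
    cn=max(cv2.findContours(bl,cv2.RETR_EXTERNAL,cv2.CHAIN_APPROX_NONE)[0],key=cv2.contourArea)
    q=cv2.approxPolyDP(cv2.convexHull(cn),0.06*cv2.arcLength(cn,True),True)[:,0]
    print(n,k,q.tolist()); P=onplane(s,q,.02);print(P.round(4))
    print("ctr",P.mean(0),"sides",np.linalg.norm(P-np.roll(P,-1,0),axis=1))
    print("rim depth z",[depthpt(s,x*0.95+0.05*q.mean(0))[2].round(4) for x in q])
    rr=cv2.minAreaRect(onplane(s,cn[:,0].astype(float),.02)[:,:2].astype(np.float32)); print(rr)
# crops
def crop(s,c,w,z=5): x,y=c; return cv2.resize(s["pixels"][y-w:y+w,x-w:x+w,::-1],None,fx=z,fy=z,interpolation=cv2.INTER_CUBIC)
cv2.imwrite("pics/crop0.png",np.hstack([crop(T,(209,185),35),crop(T,(328,233),35)]))
cv2.imwrite("pics/crop1.png",np.hstack([crop(S,(299,170),35),crop(S,(305,229),35)]))
from workcell import manip
o=manip.get_obs();print(rot(o["eef_rot"]).as_matrix().round(3))
E
```

```text
large [207.37142857 183.52857143] 70 [298.  164.5] 24 (array([0.51426116, 0.25115718, 0.02917387]), np.float64(0.001344339404181661)) [0.51342478 0.25074472 0.03022281] [0.51515494 0.25321716 0.02792142] [[0.51375716 0.25156818 0.028     ]] [[0.51514162 0.25309638 0.028     ]]
small [494.51898734 286.2278481 ] 79 [327.42045455 341.82954545] 88 (array([ 0.48502109, -0.30062697,  0.03037707]), np.float64(0.0002312360933109526)) [ 0.48498559 -0.30097387  0.02961717] [ 0.48542833 -0.29915315  0.02793735] [[ 0.48515747 -0.30172784  0.028     ]] [[ 0.48542086 -0.29919083  0.028     ]]
top 1064 [[304, 201], [358, 208], [353, 264], [296, 257]]
[[ 0.5359  0.0686  0.02  ]
 [ 0.5525 -0.0324  0.02  ]
 [ 0.4503 -0.0512  0.02  ]
 [ 0.4323  0.0516  0.02  ]]
ctr [0.49272724 0.00916934 0.02      ] sides [0.10232647 0.103938   0.10443448 0.10498336]
rim depth z [np.float64(0.023), np.float64(0.0213), np.float64(0.023), np.float64(0.0227)]
((0.4931584596633911, 0.009441692382097244), (0.10636650770902634, 0.10604994744062424), 9.572267532348633)
side 550 [[318, 207], [333, 234], [289, 246], [277, 217]]
[[ 0.5372  0.0672  0.02  ]
 [ 0.5527 -0.0339  0.02  ]
 [ 0.451  -0.0514  0.02  ]
 [ 0.4352  0.0505  0.02  ]]
ctr [0.4940228  0.00809987 0.02      ] sides [0.10229673 0.10316657 0.10311799 0.10332202]
rim depth z [np.float64(0.6184), np.float64(0.0184), np.float64(0.0204), np.float64(0.0195)]
((0.49401068687438965, 0.008772466331720352), (0.1055959090590477, 0.10922300070524216), 9.354971885681152)
[[ 0.397 -0.     0.918]
 [-0.918  0.001  0.397]
 [-0.001 -1.     0.   ]]
```

View pics/crop0.png

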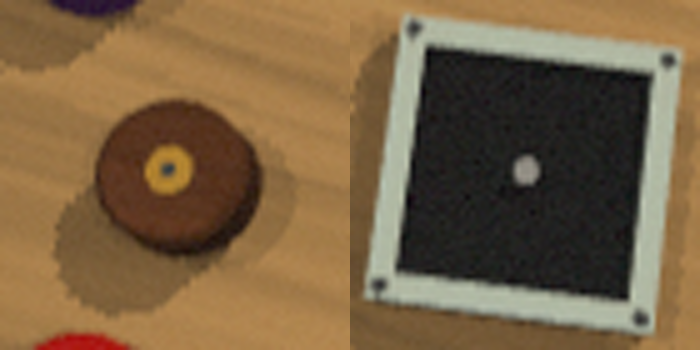

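View pics/crop1.png

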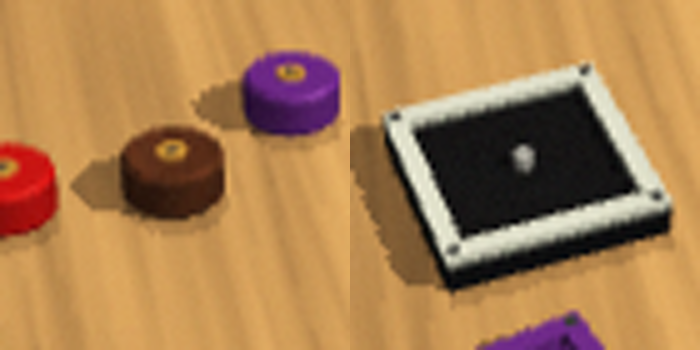

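The crops show a dark walnut disc with a brass spot, between a red and a purple one, and the black nest with the light rim and its free pin. Both choices fit the description. Next I check clearances around the bob and the travel.

```bash
python3 - <<'E'
from h import *
T=pickle.load(open("top0.pkl","rb"));S=pickle.load(open("side0.pkl","rb"))
b=np.array([.5145,.252])
for n,p in(("purple",(189.5,135)),("red",(188,231.5)),("bob",(207.5,183.5))):
    P=onplane(T,[p],.028)[0][:2];v=P-b;print(n,P.round(3),np.linalg.norm(v).round(3),np.degrees(np.arctan2(v[1],v[0])).round(1))
print("pin",tri(T,(328.4,232),S,(304.5,226)))
# brown silhouette: top-face outline in both views -> disc centre
for n,s,seed,r in(("top",T,(209,185),24),("side",S,(299,170),16)):
    hsv=cv2.cvtColor(s["pixels"],cv2.COLOR_RGB2HSV)
    m=(hsv[...,2]<110)&(hsv[...,1]>90)&((hsv[...,0]<13))
    c,k,bl=blob(m,seed,r);print(n,c,k,onplane(s,[c],.014))
# needed move in tool axes (target above bob at TCP z .10)
from workcell import manip
o=manip.get_obs();M=rot(o["eef_rot"]).as_matrix()
print((M.T@(np.array([.5145,.252,.12])-o["tcp_pos"]))/.025)
E
```

```text
purple [0.595 0.319] 0.104 39.8
red [0.419 0.254] 0.096 179.0
bob [0.514 0.251] 0.001 -134.0
pin (array([0.49390586, 0.00804502, 0.01783282]), np.float64(0.00102876941916327))
top [209.31719533 185.39732888] 599 [[0.51346822 0.25189214 0.014     ]]
side [298.16666667 169.71851852] 270 [[0.51415462 0.24803119 0.014     ]]
[-27.04911706   4.46072249  22.88836531]
```

Call:
jog_arm(
  hand=[1, 1, 1, 1, 1, 1, 1, 1],
  translation=[
    [-13.6, 1.2, 18.6],
    [-13.6, 1.2, 18.6],
    [-13.6, 1.2, 18.6],
    [-13.6, 1.2, 18.6],
    [-13.6, 1.2, 18.6],
    [-13.6, 1.2, 18.6],
    [-13.6, 1.2, 18.6],
    [-13.6, 1.2, 18.6],
  ],
  rotation=[
    [0, 0, 0],
    [0, 0, 0],
    [0, 0, 0],
    [0, 0, 0],
    [0, 0, 0],
    [0, 0, 0],
    [0, 0, 0],
    [0, 0, 0],
  ],
)

```text
clock: 1.1
tcp_pos: [0.5118, -0.1639, 0.2052]
eef_rot: [-0.591, 0.591, -0.388, 0.388]
ft_force: [1.0, -1.2, 0.3]
width: 1.001
```

```bash
cat > go.py <<'E'
import sys
from h import *
from workcell import manip
o=manip.get_obs();M=rot(o["eef_rot"]).as_matrix()
t=np.array([float(x) for x in sys.argv[1:4]])
print("t",o["clock"],"tcp",o["tcp_pos"].round(4),"jaw",np.degrees(np.arctan2(M[1,0],M[0,0])).round(2),"approach",M[:,1].round(4),"F",o["ft_force"].round(2),"w",round(o["width"],3),"q",o["joint_positions"].round(2))
print("units",((M.T@(t-o["tcp_pos"]))/.025).round(2))
E
python3 go.py .514 .2515 .12
```

```text
t 1.1 tcp [ 0.5118 -0.1639  0.2052] jaw -66.58 approach [ 0. -0. -1.] F [ 0.96 -1.21  0.33] w 1.001 q [-0.37  0.35  1.88 -0.    0.9   0.8 ]
units [-15.21   3.41   6.68]
```

Call:
jog_arm(
  hand=[1, 1, 1, 1, 1, 1, 1, 1],
  translation=[
    [-15.2, 3.4, 6.7],
    [-15.2, 3.4, 6.7],
    [-15.2, 3.4, 6.7],
    [-15.2, 3.4, 6.7],
    [-15.2, 3.4, 6.7],
    [-15.2, 3.4, 6.7],
    [-15.2, 3.4, 6.7],
    [-15.2, 3.4, 6.7],
  ],
  rotation=[
    [0, 0, 0],
    [0, 0, 0],
    [0, 0, 0],
    [0, 0, 0],
    [0, 0, 0],
    [0, 0, 0],
    [0, 0, 0],
    [0, 0, 0],
  ],
)

```text
clock: 2.1
tcp_pos: [0.513, 0.2524, 0.1192]
eef_rot: [-0.592, 0.592, -0.387, 0.387]
ft_force: [0.0, -0.1, 0.1]
width: 1.003
```

```bash
python3 go.py .514 .2515 .09
```

```text
t 2.1 tcp [0.513  0.2524 0.1192] jaw -66.37 approach [-9.e-04 -1.e-04 -1.e+00] F [ 0.02 -0.07  0.13] w 1.003 q [0.4  0.51 1.88 0.   0.75 1.56]
units [0.05 1.17 0.02]
```

Call:
jog_arm(
  hand=[1, 1, 1, 1],
  translation=[
    [0.05, 1.5, 0.02],
    [0.05, 2.4, 0.02],
    [0.05, 2.8, 0.02],
    [0.05, 2.8, 0.02],
  ],
  rotation=[
    [0, 0, 0],
    [0, 0, 0],
    [0, 0, 0],
    [0, 0, 0],
  ],
)

```text
clock: 2.6
tcp_pos: [0.5145, 0.248, 0.0501]
eef_rot: [-0.591, 0.591, -0.388, 0.388]
ft_force: [0.4, 0.8, -0.2]
width: 1.0
```

```bash
python3 go.py .514 .2515 .002; python3 - <<'E'
from h import *
from workcell import manip
im=[]
for n,(x,y) in(("top",(209,185)),("side",(299,160))):
    s=manip.snapshot(n);pickle.dump(s,open(n+"1.pkl","wb"));im.append(cv2.resize(s["pixels"][y-60:y+60,x-60:x+60,::-1],None,fx=3.3,fy=3.3,interpolation=cv2.INTER_CUBIC))
cv2.imwrite("pics/pre.png",np.hstack(im))
E
```

```text
t 2.6 tcp [0.5145 0.248  0.0501] jaw -66.61 approach [-9.e-04 -4.e-04 -1.e+00] F [ 0.37  0.83 -0.21] w 1.0 q [ 0.4   0.61  1.92 -0.    0.61  1.56]
units [-0.14  1.92  0.04]
```

View pics/pre.png

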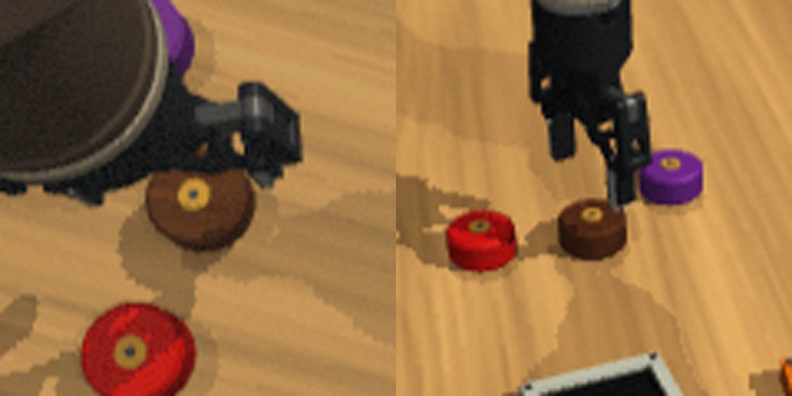

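```bash
python3 go.py .514 .2515 .002; python3 - <<'E'
from h import *
s=pickle.load(open("side1.pkl","rb"))
for P in ([.5145+.397*.05,.249-.918*.05,.063],[.5145-.397*.05,.249+.918*.05,.063],[.514,.2515,.028]):
    p=rot(s["orientation"]).inv().apply(np.array(P)-s["xyz"])
    n,_=cv2.projectPoints(np.array([[p[0],-p[1],-p[2]]]),np.zeros(3),np.zeros(3),s["mtx"],np.array([s["k1"],0,0,0.]))
    u,v=n[0,0];print(u,v,"crop",396+(u-239)*3.3,(v-100)*3.3)
E
```

```text
t 2.7 tcp [0.5152 0.2485 0.0511] jaw -66.6 approach [ 8.e-04  3.e-04 -1.e+00] F [-0.11  0.3   0.84] w 1.002 q [ 0.4   0.61  1.92 -0.    0.61  1.56]
units [-0.13  1.96  0.  ]
307.2277172788502 162.6343765073742 crop 621.1514670202057 206.6934424743349
288.00882407598795 146.88227126126665 crop 557.7291194507602 154.71149516217994
297.6758196102033 164.85397875886872 crop 589.6302047136709 214.01812990426677
```

The pre-grasp picture shows the near finger tip at crop (622,205) and the brass spot at (592,214), as projected. The fingers straddle the walnut bob with its neighbours clear. Descending.

Call:
jog_arm(
  hand=[1, 1, 1, 1, 1],
  translation=[
    [-0.13, 0, 0],
    [-0.13, 0.8, 0],
    [-0.13, 1.5, 0],
    [-0.13, 1.94, 0],
    [-0.13, 1.94, 0],
  ],
  rotation=[
    [0, 0, 0],
    [0, 0, 0],
    [0, 0, 0],
    [0, 0, 0],
    [0, 0, 0],
  ],
)

```text
clock: 3.32
tcp_pos: [0.5129, 0.2513, 0.001]
eef_rot: [-0.591, 0.592, -0.388, 0.388]
ft_force: [-0.7, 0.0, -0.1]
width: 1.003
```

```bash
python3 go.py .514 .2515 .002
```

```text
t 3.325 tcp [0.5129 0.2513 0.001 ] jaw -66.58 approach [-1.3e-03 -6.0e-04 -1.0e+00] F [-0.68  0.04 -0.13] w 1.003 q [0.4  0.69 1.94 0.   0.51 1.56]
units [ 0.01 -0.04  0.04]
```

Call:
jog_arm(
  hand=[0, 0, 0, 0, 0, 0, 0, 0],
  translation=[
    [0, 0, 0],
    [0, 0, 0],
    [0, 0, 0],
    [0, 0, 0],
    [0, 0, 0],
    [0, 0, 0],
    [0, 0, 0],
    [0, 0, 0],
  ],
  rotation=[
    [0, 0, 0],
    [0, 0, 0],
    [0, 0, 0],
    [0, 0, 0],
    [0, 0, 0],
    [0, 0, 0],
    [0, 0, 0],
    [0, 0, 0],
  ],
  force=50,
)

```text
clock: 4.32
tcp_pos: [0.5138, 0.2517, 0.0027]
eef_rot: [0.591, -0.591, 0.388, -0.388]
ft_force: [-1.2, -0.8, 8.1]
width: 0.658
```

```bash
python3 go.py .514 .2515 .002
```

```text
t 4.325 tcp [0.5138 0.2517 0.0027] jaw -66.58 approach [ 1.e-03  4.e-04 -1.e+00] F [-1.24 -0.84  8.09] w 0.658 q [0.4  0.69 1.94 0.   0.51 1.56]
units [0.01 0.03 0.  ]
```

Call:
jog_arm(
  hand=[0, 0, 0, 0, 0, 0],
  translation=[
    [0, -0.5, 0],
    [0, -1.2, 0],
    [0, -2.2, 0],
    [0, -3.2, 0],
    [0, -3.6, 0],
    [0, -3.6, 0],
  ],
  rotation=[
    [0, 0, 0],
    [0, 0, 0],
    [0, 0, 0],
    [0, 0, 0],
    [0, 0, 0],
    [0, 0, 0],
  ],
)

```text
clock: 5.08
tcp_pos: [0.5138, 0.2517, 0.0927]
eef_rot: [0.592, -0.591, 0.388, -0.388]
ft_force: [0.2, 0.2, -3.8]
width: 0.659
```

```bash
python3 go.py .4937 .0088 .093; python3 - <<'E'
from h import *
from workcell import manip
s=manip.snapshot("side");pickle.dump(s,open("side2.pkl","wb"))
cv2.imwrite("pics/lift.png",cv2.resize(s["pixels"][70:270,200:400,::-1],None,fx=3,fy=3,interpolation=cv2.INTER_CUBIC))
E
```

```text
t 5.075 tcp [0.5138 0.2517 0.0927] jaw -66.58 approach [ 1.5e-03  7.0e-04 -1.0e+00] F [ 0.23  0.19 -3.79] w 0.659 q [0.4  0.55 1.9  0.   0.69 1.56]
units [ 8.6  -0.02 -4.6 ]
```

View pics/lift.png

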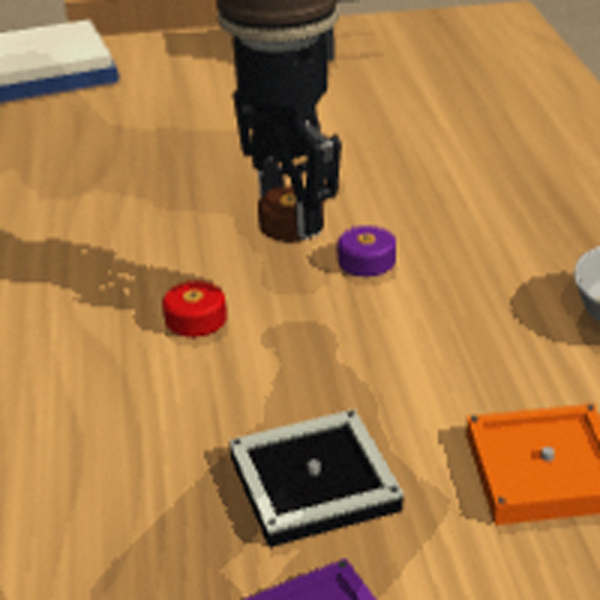

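The picture shows the walnut bob held level between the pads at crop (288,212), and the black nest empty at (315,467). Carrying it over and turning the jaws onto the nest's diagonal, so the fingers clear the rim.

Call:
jog_arm(
  hand=[0, 0, 0, 0, 0, 0, 0, 0],
  translation=[
    [1, 0, -0.5],
    [2.5, 0, -1.3],
    [4, 0, -2.1],
    [5.5, 0, -2.9],
    [7, 0, -3.7],
    [8.2, 0, -4.4],
    [8.6, 0, -4.6],
    [8.6, 0, -4.6],
  ],
  rotation=[
    [0, -0.3, 0],
    [0, -0.9, 0],
    [0, -1.5, 0],
    [0, -2.1, 0],
    [0, -2.7, 0],
    [0, -3, 0],
    [0, -3.1, 0],
    [0, -3.1, 0],
  ],
)

```text
clock: 6.12
tcp_pos: [0.4928, 0.0078, 0.0911]
eef_rot: [-0.673, 0.673, -0.217, 0.216]
ft_force: [0.6, -0.3, -3.5]
width: 0.657
```

Call:
jog_arm(
  hand=[0, 0],
  translation=[
    [0, 0, 0],
    [0, 0, 0],
  ],
  rotation=[
    [0, 0, 0],
    [0, 0, 0],
  ],
)

```text
clock: 6.38
tcp_pos: [0.4933, 0.0092, 0.0916]
eef_rot: [-0.673, 0.673, -0.216, 0.216]
ft_force: [0.0, 0.1, -3.4]
width: 0.66
```

```bash
python3 go.py .4937 .0088 .030; python3 - <<'E'
from h import *
from workcell import manip
im=[]
for n,(x,y) in(("top",(328,213)),("side",(305,200))):
    s=manip.snapshot(n);pickle.dump(s,open(n+"3.pkl","wb"));im.append(cv2.resize(s["pixels"][y-60:y+60,x-60:x+60,::-1],None,fx=3.3,fy=3.3,interpolation=cv2.INTER_CUBIC))
cv2.imwrite("pics/over.png",np.hstack(im))
E
```

```text
t 6.375 tcp [0.4933 0.0092 0.0916] jaw -35.54 approach [-3.e-04  0.e+00 -1.e+00] F [ 0.01  0.11 -3.39] w 0.66 q [-0.04  0.47  2.08  0.    0.6   0.58]
units [ 0.02  2.46 -0.  ]
```

View pics/over.png

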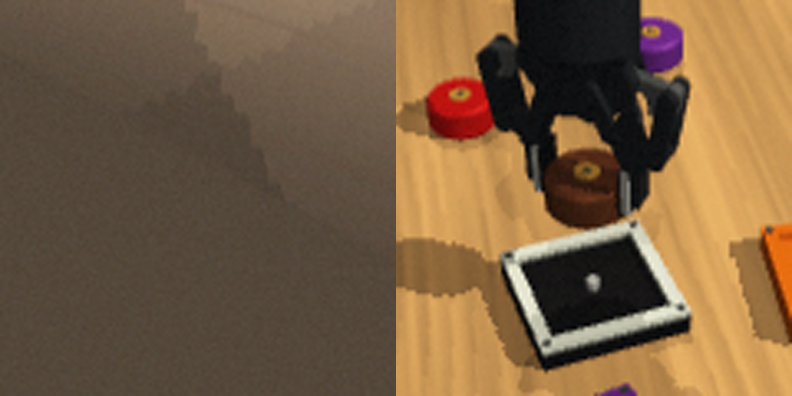

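```bash
python3 - <<'E'
from h import *
s=pickle.load(open("side3.pkl","rb"))
hsv=cv2.cvtColor(s["pixels"],cv2.COLOR_RGB2HSV)
m=(hsv[...,2]>110)&(hsv[...,0]<40)&(hsv[...,0]>12)&(hsv[...,1]>60)
c,k,_=blob(m,(303,191),5)
print(c,k,onplane(s,[c],.117),depthpt(s,c))
E
```

```text
[302.86363636 191.13636364] 22 [[0.49531752 0.01008274 0.117     ]] [0.49518299 0.00896922 0.11784031]
```

Call:
jog_arm(
  hand=[0, 0, 0, 0, 0, 0],
  translation=[
    [0, 0.5, 0],
    [0, 1.2, 0],
    [0, 1.9, 0],
    [0, 2.3, 0],
    [0, 2.5, 0],
    [0, 2.5, 0],
  ],
  rotation=[
    [0, 0, 0],
    [0, 0, 0],
    [0, 0, 0],
    [0, 0, 0],
    [0, 0, 0],
    [0, 0, 0],
  ],
)

```text
clock: 7.22
tcp_pos: [0.4933, 0.0086, 0.0291]
eef_rot: [-0.673, 0.673, -0.216, 0.216]
ft_force: [-0.7, 0.7, -2.8]
width: 0.657
```

```bash
python3 go.py .4937 .0088 .0177
```

```text
t 7.225 tcp [0.4933 0.0086 0.0291] jaw -35.58 approach [-3.e-04  0.e+00 -1.e+00] F [-0.73  0.72 -2.85] w 0.657 q [-0.04  0.58  2.11  0.    0.45  0.58]
units [0.01 0.46 0.02]
```

Call:
jog_arm(
  hand=[0, 0, 0, 0],
  translation=[
    [0, 0.15, 0],
    [0, 0.28, 0],
    [0, 0.36, 0],
    [0, 0.36, 0],
  ],
  rotation=[
    [0, 0, 0],
    [0, 0, 0],
    [0, 0, 0],
    [0, 0, 0],
  ],
)

```text
clock: 7.72
tcp_pos: [0.4933, 0.0085, 0.0202]
eef_rot: [0.673, -0.673, 0.216, -0.216]
ft_force: [-0.1, -0.9, -1.5]
width: 0.656
```

Call:
jog_arm(
  hand=[0, 0, 0],
  translation=[
    [0, 0.06, 0],
    [0, 0.06, 0],
    [0, 0.06, 0],
  ],
  rotation=[
    [0, 0, 0],
    [0, 0, 0],
    [0, 0, 0],
  ],
)

```text
clock: 8.1
tcp_pos: [0.4934, 0.0085, 0.0188]
eef_rot: [0.673, -0.673, 0.216, -0.216]
ft_force: [0.4, -0.4, -3.1]
width: 0.653
```

Call:
jog_arm(
  hand=[0, 0, 0],
  translation=[
    [0, 0.04, 0],
    [0, 0.04, 0],
    [0, 0.04, 0],
  ],
  rotation=[
    [0, 0, 0],
    [0, 0, 0],
    [0, 0, 0],
  ],
)

```text
clock: 8.48
tcp_pos: [0.4934, 0.0085, 0.0178]
eef_rot: [-0.673, 0.673, -0.216, 0.216]
ft_force: [-0.4, -0.9, -1.9]
width: 0.655
```

Call:
jog_arm(
  hand=[0, 0, 0],
  translation=[
    [0, 0.04, 0],
    [0, 0.04, 0],
    [0, 0.04, 0],
  ],
  rotation=[
    [0, 0, 0],
    [0, 0, 0],
    [0, 0, 0],
  ],
)

```text
clock: 8.85
tcp_pos: [0.4934, 0.0085, 0.0177]
eef_rot: [0.673, -0.673, 0.216, -0.216]
ft_force: [-5.9, -0.4, 22.9]
width: 0.658
```

Call:
jog_arm(
  hand=[0, 0, 0.7, 0.75, 0.78, 0.78, 0.78],
  translation=[
    [0, -0.03, 0],
    [0, -0.03, 0],
    [0, -0.03, 0],
    [0, -0.03, 0],
    [0, -0.03, 0],
    [0, -0.03, 0],
    [0, -0.03, 0],
  ],
  rotation=[
    [0, 0, 0],
    [0, 0, 0],
    [0, 0, 0],
    [0, 0, 0],
    [0, 0, 0],
    [0, 0, 0],
    [0, 0, 0],
  ],
)

```text
clock: 9.72
tcp_pos: [0.4933, 0.0085, 0.0175]
eef_rot: [-0.673, 0.673, -0.216, 0.216]
ft_force: [0.1, 0.2, 0.3]
width: 0.777
```

```bash
python3 go.py .4937 .0088 .0177
```

```text
t 9.725 tcp [0.4933 0.0085 0.0175] jaw -35.58 approach [-0. -0. -1.] F [0.05 0.2  0.26] w 0.777 q [-0.04  0.61  2.11 -0.    0.42  0.58]
units [ 0.01 -0.01  0.02]
```

Released, with no force left on the wrist. Lifting straight up, then backing away for a look.

Call:
jog_arm(
  hand=[0.78, 0.78, 0.9, 1, 1, 1, 1, 1],
  translation=[
    [0, -0.3, 0],
    [0, -1, 0],
    [0, -2, 0],
    [0, -3.5, 0],
    [0, -5, 0],
    [0, -6.5, 0],
    [0, -7.5, 0],
    [0, -7.5, 0],
  ],
  rotation=[
    [0, 0, 0],
    [0, 0, 0],
    [0, 0, 0],
    [0, 0, 0],
    [0, 0, 0],
    [0, 0, 0],
    [0, 0, 0],
    [0, 0, 0],
  ],
)

```text
clock: 10.72
tcp_pos: [0.4944, 0.0085, 0.2072]
eef_rot: [0.674, -0.673, 0.215, -0.217]
ft_force: [0.1, 0.0, 0.0]
width: 0.998
```

```bash
python3 go.py .55 -.25 .21; python3 - <<'E'
from h import *
from workcell import manip
s=manip.snapshot("side");pickle.dump(s,open("side4.pkl","wb"))
cv2.imwrite("pics/placed.png",cv2.resize(s["pixels"][130:380,200:440,::-1],None,fx=2.4,fy=2.4,interpolation=cv2.INTER_CUBIC))
E
```

```text
t 10.725 tcp [0.4944 0.0085 0.2072] jaw -35.58 approach [ 3.9e-03 -2.0e-04 -1.0e+00] F [0.11 0.01 0.02] w 0.998 q [-0.04  0.29  1.98  0.    0.87  0.58]
units [ 7.83 -0.1  -7.11]
```

View pics/placed.png

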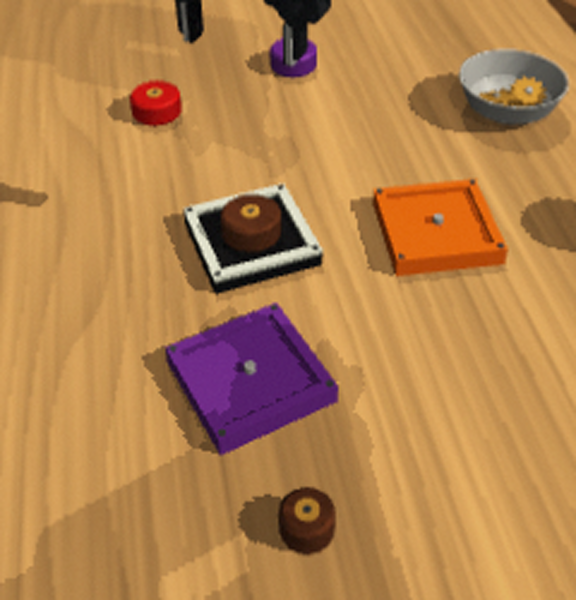

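The picture shows the bob inside the black nest at (250,222), looking flat and clear of the rim. The small bob is untouched at (307,520). I'll clear the top camera and measure the bob's height and tilt.

Call:
jog_arm(
  hand=[1, 1, 1, 1, 1, 1, 1, 1],
  translation=[
    [7.8, -1, -7.1],
    [7.8, -1, -7.1],
    [7.8, -1, -7.1],
    [7.8, -1, -7.1],
    [7.8, -1, -7.1],
    [7.8, -1, -7.1],
    [7.8, -1, -7.1],
    [7.8, -1, -7.1],
  ],
  rotation=[
    [0, 0, 0],
    [0, 0, 0],
    [0, 0, 0],
    [0, 0, 0],
    [0, 0, 0],
    [0, 0, 0],
    [0, 0, 0],
    [0, 0, 0],
  ],
)

```text
clock: 11.78
tcp_pos: [0.5485, -0.2478, 0.2299]
eef_rot: [0.674, -0.673, 0.216, -0.215]
ft_force: [-0.7, 0.3, -0.4]
width: 1.0
```

```bash
python3 go.py .55 -.25 .21; python3 - <<'E'
from h import *
from workcell import manip
S=pickle.load(open("side4.pkl","rb"));T=manip.snapshot("top")
cv2.imwrite("pics/placedtop.png",T["pixels"][...,::-1])
def spot(s,seed,rad):
    hsv=cv2.cvtColor(s["pixels"],cv2.COLOR_RGB2HSV)
    return blob((hsv[...,2]>120)&(hsv[...,0]<40)&(hsv[...,0]>12)&(hsv[...,1]>60),seed,rad)
a=spot(T,(328,229),12);b=spot(S,(304,218),6)
print(a[:2],b[:2],tri(T,a[0],S,b[0]))
for n,s,seed,r in(("top",T,a[0],16),("side",S,b[0],11)):
    hsv=cv2.cvtColor(s["pixels"],cv2.COLOR_RGB2HSV);yy,xx=np.mgrid[:400,:640]
    m=(np.hypot(xx-seed[0],yy-seed[1])<r)&(s["z_map"]>0)&(hsv[...,1]>90)
    o,d=rays(s,np.c_[xx[m],yy[m]]);P=o+d*s["z_map"][m][:,None]
    P=P[np.hypot(*(P[:,:2]-[.4935,.0088]).T)<.022]
    k=np.linalg.lstsq(np.c_[P[:,:2]-P[:,:2].mean(0),np.ones(len(P))],P[:,2],rcond=None)[0];print(n,len(P),"slope deg",np.degrees(k[:2]).round(2),"top z",k[2].round(4))
E
```

```text
t 11.775 tcp [ 0.5485 -0.2478  0.2299] jaw -35.5 approach [-5.e-04  4.e-04 -1.e+00] F [-0.68  0.31 -0.38] w 1.0 q [-0.47  0.41  1.71  0.    1.02  0.14]
units [ 0.1   0.79 -0.04]
(array([329.06578947, 230.5       ]), np.int32(76)) (array([303.78947368, 217.5       ]), np.int32(38)) (array([0.49352056, 0.00761273, 0.04427099]), np.float64(0.0006155524044286322))
top 468 slope deg [-0.06  0.07] top z 0.0438
side 197 slope deg [-0.2   0.31] top z 0.0425
```

View pics/placedtop.png

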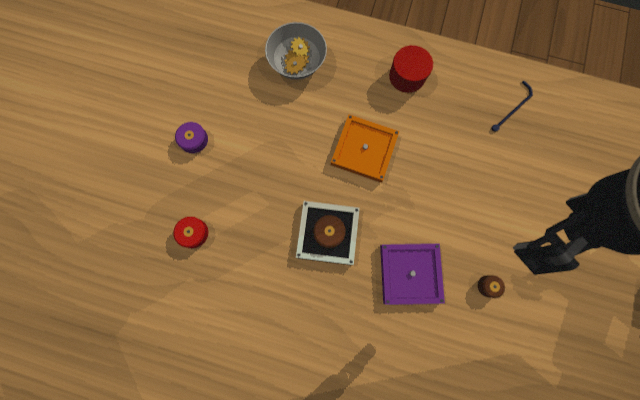

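The top view shows the bob centred in the nest, with its brass spot at (329,230) and the small bob still at (491,287). The bob's top is at 43 to 44 mm and level, which means it is seated on the 15 mm floor. The robot is clear, so I'm handing in.

```bash
python3 -c "
from workcell import manip
print(manip.close_job())"
```

```text
the job is handed in; nothing more can be done
None
```

I gripped the large walnut bob and carried it to the black nest with the jaws turned onto the nest's diagonal. I lowered it onto the pocket floor, where contact read about 23 N, then released it, moved clear and handed in at about 12 s of the 40 s.

**Position and height:** the bob sits within about 2 mm of the nest's centre. Its top is at 42.5 to 44.3 mm across the two cameras' readings, against 43 mm expected if it is seated. The slopes measured were 0.31° or less.

**Pin:** I did not read the pin directly. That it is pressed flush is inferred from the bob's height.

**Small bob and robot:** the small bob is where it was in the pictures, and the arm was touching nothing at hand-in. The triangulated heights ran 1 to 2 mm above the stated ones, within the calibration. No check failed.

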